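Hold a padlock body in the corner of the drilling jig

ROBOT

A 6-joint arm with a two-finger parallel gripper is mounted at the origin on the work surface. World frame = base frame: x ahead of the robot, y to its left, z up, the work surface at z = 0. Lengths are in m, angles in rad, forces in N, time in s.
With the tool pointing down it reaches from about 0.375 to 0.9 m from the base axis. Payload 3.1 kg.
Tool frame: the origin (TCP) lies between the finger pads; the fingertips stand 8 mm ahead of it and the grasp point (between the pads) lies 11 mm behind it; z points along the fingers, y is the line along which they close (so a half turn about z gives the same grasp; the last joint's range is limited). The gripper opens to 87 mm and grips with 3 to 60 N. Pads are 19 mm wide; open, the fingers measure 117 mm over their backs; the gripper's body (75 mm by 190 mm) begins 51 mm behind the grasp point.
Start: joints at [-1.377, 0.527, 1.433, -0, 1.181, -0.178], TCP at [0.227, -0.582, 0.231] pointing down, gripper open.
Joint ranges: [-3.08, 3.08], [-0.75, 2.2], [0.22, 2.44], [-1.43, 4.57], [0, 2.65], [-2.85, 2.85]. Speed limits (rad/s): [2.79, 2.79, 3.14, 3.14, 3.14, 3.14].

INTERFACE

Orientations are given as a unit quaternion [x, y, z, w].
In Python, from rig import robot, vision, job gives the robot as it stands.
- The arm moves only by the shell command python3 -m handwheel 'ROWS' [OPENING] [FORCE]. ROWS is JSON, a list of rows, each a list of 4 numbers: the shift along the tool's x, y, z as a fraction of full scale, then the turn about the tool's z as a fraction of full scale. A call has 1 to 20 rows; each row is the pose to reach, as a shift and turn from the pose commanded when the call began, along the tool's axes at that moment, turning the shorter way round; what a row does not reach only later rows make up. Full scale, the value 1, is 300 mm for a shift and 2 pi rad for a turn. A row lasts 1/12 s, in which the tool goes at most 41.7 mm and 7.16 degrees, less where a joint would pass 70% of its speed; a pose out of reach is approached as far as the arm can. A call with a number of a shift or a turn outside -1 to 1 is refused whole. A call with a gripper value outside its range is refused whole. OPENING is the opening in per cent of the stroke, from 0 (shut) to 100 (fully open), set as the call begins (- or left out, the last holds). The fingers move at their own pace and stop on an object; FORCE is the grip in N (left out, the last holds). Time passes only in rows, so rows that repeat a pose let the fingers close. It gives the time, the measured TCP pose, the force, the opening and the grip force at its end, in the units of the state.
- robot.get_obs(): the state, without advancing time (a new reading comes with each control period).
- vision.camera(name): name is "scene" or "top" or "wrist"; returns a dict with "frame" (420x560x3 uint8, red, green, blue), "K" (3x3 intrinsics, pixels), "k1" (the pictures are not rectified: a ray, as slopes to the right and down, at radius r is drawn at 1 + k1 r^2 times it, then the intrinsics apply), "cam_to_world" (4x4, takes a point from camera to world coordinates); the wrist camera has in their place "hand_eye" (4x4, takes a point from camera to tool coordinates, whose origin is the TCP and whose axes are the flange's). Camera axes: x right, y down, z forward; pixel columns grow to the right and rows downward; lengths in m; the calibration is good to about 2 mm. A picture is of the moment at which its call begins: read the wrist's pose just before it. There is no depth.
- job.hand_in(): hands the job in; it is judged then, once.
Trained networks look in the newest picture that a camera, given by its name, has taken for a name from the list of things; names that differ only in an ending like _2 or _b are one class to them, and where a whole thing is asked for, a point or a joint stands for the part that bears it (a point fixed in the world has none). Each returns a list of dicts, best first, with "conf" (0 to 1); they miss things now and then, are a little off and sometimes report something else, mostly with a low value. They report only what shows in the picture. A call takes as long as a camera call. They do not tell look-alikes from the thing itself.
- vision.look_for(camera, label): "point" ([row, column] in pixels, amid what is visible of it).
- vision.outline_of(camera, label): "mask" (420x560 bool, what is visible of it) and "point" ([row, column] in pixels, amid what is visible of it).
The state is a dict: "time": time; "q": joint angles; "joint_velocities": joint speeds; "joint_torque": joint torques, N m; "position": TCP position; "tool_rot": TCP orientation; "ft_force": force on the tool from outside, world axes, zero at the start; "moment": the same for the moment, N m; "grip_width": finger opening in m; "grip_force": force on a finger pad.
Only numpy, scipy, OpenCV 4.12 (cv2) and the standard library are available. Lean on these libraries where they do the work, as an engineer would, in place of code of your own. Each camera call takes 0.05 s, during which the arm holds its last target. There are 200 camera calls.

TASK

Pick up the padlock body with the blue end and lay it flat on the green drilling jig, blue end towards the short end stop. Push it into the corner so that it sits squarely against the long fence and the end stop at once, and keep pressing it firmly against both: the program finishes while the robot is still holding it there, ready for the drill. Leave the other things on the bench where they are.

Things in the scene. Friction and masses are not known exactly. Their poses are not given: they have to be found in the camera images.
- blue_lock: the padlock body to be drilled; steel box, 64 mm long (its x), 46 mm wide (its y), 34 mm thick (its z), 0.3 to 0.56 kg, lying loose and flat on the bench. Origin: centre of its underside, +x towards its blue-painted end (the last 16 mm of that end are blue on all sides, the rest is bare steel with a brass keyway disc on top). +z up. The bench surface round it is at height 0.
- blue_lock_corner (a point): the bottom corner of that padlock body where its blue end face (+x) meets its +y side, at (32, 23, 0) mm in its frame; this corner belongs at jig_corner
- jig: the drilling jig, fixed to the bench: a green base plate 180 mm (its x) by 140 mm (its y), 16 mm thick, with a flat bright bed plate on top. Origin: centre of its underside, on the bench; z up. Two brass stops stand on it, their top 10 mm above the bed (26 mm above the bench): the fence along its +y side and the end stop at its +x end. Nothing else stands above the bed.
- jig_corner (a point): the corner where the inner faces of the two stops meet, at bed height: at (55, 40, 16) mm in the jig's frame, axes as the jig's. A seated padlock body lies to -x and -y of it, its x axis along the jig's x axis, so its origin is then at (23, 17, 16) mm in the jig's frame.  About 5 to 15 N of steady push on each stop is right.
- fence: the long brass fence, a rigid bar 110 mm long (along jig x), 16 mm wide, 10 mm high, fixed on the jig. Origin: middle of the lower edge of its inner face, which looks to the jig's -y; it runs 55 mm to either side of the origin. Axes as the jig's. Bed and stops are dry metal with much drag (friction about 0.5 to 0.7): a body pressed down, or along one stop, resists sliding to the other.
- end_stop: the short brass end stop, a rigid bar 44 mm long (along jig y), 16 mm wide, 10 mm high, fixed on the jig. Origin: middle of the lower edge of its inner face, which looks to the jig's -x. Axes as the jig's.
- red_lock: another padlock body, with a red end; steel box, 64 mm long (its x), 46 mm wide (its y), 34 mm thick (its z), 0.3 to 0.56 kg, lying loose and flat on the bench. Origin: centre of its underside, +x towards the red end. To be left alone.
- plain_lock: another padlock body, without any paint; steel box, 64 mm long (its x), 46 mm wide (its y), 34 mm thick (its z), 0.3 to 0.56 kg, lying loose and flat on the bench. Origin: centre of its underside. To be left alone.
- file: a flat file 300 mm long along its x, blade 22 mm wide, round wooden handle 24 mm thick at -x; from 130 mm to -x to 170 mm to +x of its origin, at most 24 mm high. To be left alone.
- hammer: a hammer lying along its x, handle to -x, head to +x, about 0.3 m long. To be left alone.
- oil_can: a yellow can, 60 mm across, 120 mm high; origin at the centre of its underside. To be left alone.
- rivet_bowl: a small aluminium bowl of brass rivets, 84 mm across, 30 mm high; origin at the centre of its underside. To be left alone.
- key_tray: a red tray of key blanks, 170 mm (its x) by 120 mm by 28 mm high; origin at the centre of its underside. To be left alone.
Things that resemble listed ones, but are neither listed nor needed, are in the scene too. What is shaped like the jig but pink is not meant.

How it is judged:
On the way, in this order (a step that is already met when the one before it is completed fails the run):
1. the blue-ended padlock body is lifted clear of the bench (height (world z) of blue_lock above 0.022 m), for 0.1 s.
2. it lies on the jig and is pressed against the fence and the end stop at once (contact force between blue_lock and fence above 2 N and contact force between blue_lock and end_stop above 2 N), for 0.3 s.
At the end, for the whole second after the job is handed in: Robot holding the blue-ended body flat on the bed (within 3 mm, 0.04 rad), blue end to the end stop, its corner within 4 mm of the jig corner along each jig axis, square within 0.04 rad, still, with over 2 N on the fence and over 2 N on the end stop (all of step 2 and x of blue_lock_corner in the frame of jig_corner between -0.004 and 0.004 m and y of blue_lock_corner in the frame of jig_corner between -0.004 and 0.004 m and z of blue_lock_corner in the frame of jig_corner between -0.003 and 0.003 m and angle between the x axis of blue_lock and the x axis of jig, either way round below 0.04 rad and angle between blue_lock's own z axis and vertical below 0.04 rad and linear speed of blue_lock below 0.01 m/s and contact force between any of the fingers, the arm and blue_lock above 1 N); the arm keeps its last pose, push and grip.
It fails at once if another padlock body is moved by more than 30 mm (distance of any of red_lock, plain_lock from where it was at the start of the episode above 0.03 m).
It fails at once if a bystander (file, hammer, oil can, rivet bowl, key tray) is moved by more than 30 mm (distance of any of file, hammer, oil_can, rivet_bowl, key_tray from where it was at the start of the episode above 0.03 m).
It also fails if it takes over 45 s, if anything falls off the work surface, if the arm or the gripper's body presses on something with over 40 N, if the wrist force passes 120 N, or if a joint passes its speed limit or range.

## Working session

There is one attempt and no reset: what is moved stays moved. The work goes in short steps, Python scripts to look and compute and a shell command to move; the robot and the scene stay as the last step left them, time stands still between calls to the robot, and variables do not carry over. Pictures are saved under pics/ and viewed, at most 10 in all, crops included, and the job is handed in when it is done.

```bash
mkdir -p pics; ls
cat > h.py <<'E'
import numpy as np, cv2
from rig import robot, vision, job
from scipy.spatial.transform import Rotation as R
def cam(n):
    o=robot.get_obs(); c=vision.camera(n)
    if n=="wrist":
        T=np.eye(4);T[:3,:3]=R.from_quat(o["tool_rot"]).as_matrix();T[:3,3]=o["position"]
        c["cam_to_world"]=T@np.array(c["hand_eye"])
    c["T"]=np.array(c["cam_to_world"]);c["K"]=np.array(c["K"]);return c
def ray(c,u,v):
    p=cv2.undistortPoints(np.array([[[u,v]]],float),c["K"],np.array([c["k1"],0,0,0,0]),None,None,None) if False else None
    x=np.linalg.solve(c["K"],[u,v,1])[:2]; s=x.copy()
    for _ in range(20): s=x/(1+c["k1"]*(s@s))
    d=c["T"][:3,:3]@np.array([s[0],s[1],1]); return c["T"][:3,3],d/np.linalg.norm(d)
def onz(c,u,v,z):
    o,d=ray(c,u,v); return o+d*(z-o[2])/d[2]
def proj(c,P):
    P=np.atleast_2d(P); q=(P-c["T"][:3,3])@c["T"][:3,:3]; s=q[:,:2]/q[:,2:]
    s=s*(1+c["k1"]*(s**2).sum(1,keepdims=True)); return s@c["K"][:2,:2].T+c["K"][:2,2]
def tri(rs):
    A=sum(np.eye(3)-np.outer(d,d) for o,d in rs);b=sum((np.eye(3)-np.outer(d,d))@o for o,d in rs)
    return np.linalg.solve(A,b)
def save(n,f): cv2.imwrite("pics/"+n,cv2.cvtColor(f,cv2.COLOR_RGB2BGR))
E
python3 - <<'E'
from h import *
np.set_printoptions(precision=4,suppress=True)
o=robot.get_obs();print({k:o[k] for k in("time","position","tool_rot","ft_force","grip_width")})
for n in("scene","top","wrist"):
    c=cam(n);save(n+"0.png",c["frame"]);print(n,c["T"],c["K"].tolist(),c["k1"])
    for l in("blue_lock","red_lock","plain_lock","jig","fence","end_stop","jig_corner","blue_lock_corner"):
        print(l,[(np.round(r["point"],1).tolist(),round(r["conf"],2),np.round(onz(c,r["point"][1],r["point"][0],.02),3).tolist()) for r in vision.look_for(n,l)])
E
```

```text
pics
{'time': 0.0, 'position': array([ 0.2269, -0.5816,  0.2296]), 'tool_rot': array([ 0.9828,  0.1848, -0.    , -0.0011]), 'ft_force': array([-0.2614,  0.3241,  0.1716]), 'grip_width': 0.08695274359280891}
scene [[ 0.3971  0.7837 -0.4775  1.3032]
 [ 0.9177 -0.3319  0.2184 -0.4022]
 [ 0.0126 -0.525  -0.851   1.4101]
 [ 0.      0.      0.      1.    ]] [[494.37890043818675, 0.0, 273.40171753300876], [0.0, 494.37890043818675, 210.30103901950136], [0.0, 0.0, 1.0]] -0.08822454725670156
blue_lock [([210.6, 242.8], 0.7, [0.485, -0.139, 0.02])]
red_lock [([243.2, 261.5], 0.69, [0.621, -0.129, 0.02])]
plain_lock [([229.8, 200.1], 0.71, [0.499, -0.293, 0.02]), ([189.8, 349.6], 0.24, [0.549, 0.226, 0.02])]
jig [([142.0, 309.1], 0.86, [0.307, 0.189, 0.02]), ([193.2, 349.6], 0.58, [0.561, 0.22, 0.02])]
fence [([185.8, 363.2], 0.58, [0.553, 0.277, 0.02]), ([135.6, 316.6], 0.55, [0.29, 0.228, 0.02])]
end_stop [([206.6, 359.8], 0.56, [0.622, 0.226, 0.02]), ([153.1, 314.7], 0.48, [0.36, 0.186, 0.02]), ([208.6, 244.3], 0.21, [0.48, -0.132, 0.02])]
jig_corner [([190.0, 347.4], 0.68, [0.547, 0.219, 0.0
[... 618 characters left out ...]
nce [([205.9, 190.3], 0.72, [0.543, 0.29, 0.02]), ([280.8, 206.2], 0.63, [0.286, 0.224, 0.02])]
end_stop [([188.0, 209.0], 0.56, [0.607, 0.227, 0.02])]
jig_corner [([278.0, 216.9], 0.76, [0.297, 0.187, 0.02])]
blue_lock_corner [([227.4, 308.5], 0.69, [0.478, -0.122, 0.02])]
wrist [[ 0.3643 -0.8864 -0.2855  0.3054]
 [-0.9313 -0.3467 -0.1119 -0.5519]
 [ 0.0002  0.3067 -0.9518  0.3834]
 [ 0.      0.      0.      1.    ]] [[301.77942563138424, 0.0, 279.4230024918616], [0.0, 301.77942563138424, 207.05313242459653], [0.0, 0.0, 1.0]] -0.0062974421785646426
blue_lock []
red_lock []
plain_lock []
jig []
fence []
end_stop []
jig_corner [([70.9, 280.7], 0.29, [0.344, -0.538, 0.02])]
blue_lock_corner []
```

View pics/scene0.png

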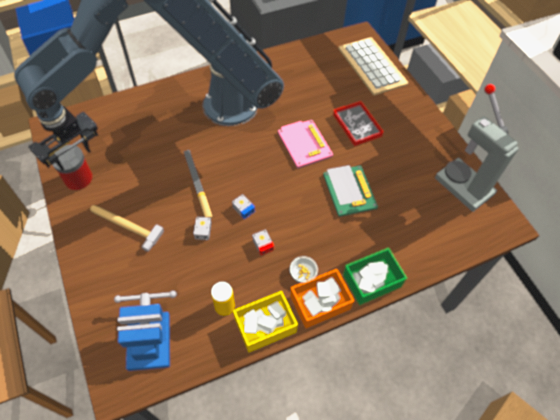

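View pics/top0.png

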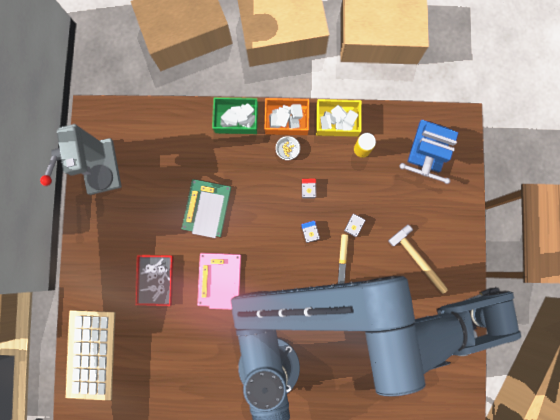

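The top picture shows the blue lock at about pixel (310,232) with its blue end up (+x), the green jig at (207,208) with its fence to the left (+y) and end stop at the top (+x), and the pink decoy at (220,280). The red lock is at (308,187), the plain lock at (355,225). I'm moving the wrist camera over the blue lock.

```bash
python3 -m handwheel '[[0.61,-0.58,0,0],[0.61,-0.58,0,0],[0.61,-0.58,0,0],[0.61,-0.58,0,0],[0.61,-0.58,0,0],[0.61,-0.58,0,0],[0.61,-0.58,0,0]]' 100 && python3 -m handwheel '[[0.61,-0.58,0,0],[0.61,-0.58,0,0],[0.61,-0.58,0,0],[0.61,-0.58,0,0],[0.61,-0.58,0,0],[0.61,-0.58,0,0],[0.61,-0.58,0,0],[0.61,-0.58,0,0],[0.61,-0.58,0,0]]'
python3 - <<'E'
from h import *
np.set_printoptions(precision=4,suppress=True)
c=cam("wrist");save("w1.png",c["frame"])
for l in("blue_lock","blue_lock_corner","plain_lock","red_lock"):
    for r in vision.outline_of("wrist",l):
        m=r["mask"].astype(np.uint8);print(l,r["point"],r["conf"],m.sum(),cv2.minAreaRect(cv2.findNonZero(m)),onz(c,r["point"][1],r["point"][0],.03))
E
```

```text
time: 1.93
position: [0.3353, -0.3459, 0.2303]
tool_rot: [0.982, 0.187, 0.0, -0.003]
ft_force: [-0.5, 0.2, -0.2]
grip_width: 0.0871
grip_force: 0.0
time: 2.68
position: [0.4419, -0.1255, 0.2307]
tool_rot: [0.983, 0.186, 0.0, 0.0]
ft_force: [0.1, 0.2, 0.2]
grip_width: 0.0871
grip_force: 0.0
blue_lock [163.5, 288.8] 0.72 2151 ((290.62347412109375, 165.8941192626953), (40.03557205200195, 56.295230865478516), 4.39870548248291) [ 0.4684 -0.1275  0.03  ]
blue_lock [34.1, 28.7] 0.53 4705 ((34.5, 43.0), (86.0, 69.0), 90.0) [0.4952 0.1761 0.03  ]
blue_lock_corner [161.3, 290.9] 0.82 2234 ((290.5583801269531, 165.566162109375), (40.85778045654297, 57.076133728027344), 3.5763344764709473) [ 0.4717 -0.1288  0.03  ]
plain_lock [164.9, 290.5] 0.63 2223 ((290.5286865234375, 165.68443298339844), (40.107330322265625, 56.494300842285156), 5.194429397583008) [ 0.4676 -0.13    0.03  ]
plain_lock [190.3, 410.3] 0.58 2547 ((410.6500244140625, 190.0499725341797), (45.607017517089844, 58.850589752197266), 52.12501525878906) [ 0.492  -0.2767  0.03  ]
red_lock [30.0, 336.9] 0.75 3224 ((335.7906494140625, 31.21892547607422), (47.238346099853516, 76.61979675292969), 21.614776611328125) [ 0.6156 -0.1218  0.03  ]
```

View pics/w1.png

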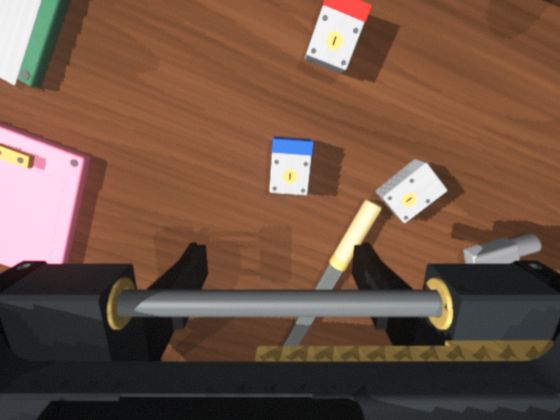

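The wrist picture shows the blue lock at (290,166), blue end up, and the file's handle end at (375,207), clear on the right. Next I fit a box model to the masks in several views.

```bash
cat >> h.py <<'E'
from scipy.optimize import minimize
def boxmask(c,x,y,z,yaw,L=.064,W=.046,H=.034):
    s=np.array([[i,j,k] for i in(-L/2,L/2) for j in(-W/2,W/2) for k in(0,H)])
    P=s@R.from_euler("z",yaw).as_matrix().T+[x,y,z]
    h=cv2.convexHull(np.round(proj(c,P)*4*16).astype(np.int32)) # 4x supersampled
    m=np.zeros((1680,2240),np.uint8);cv2.fillConvexPoly(m,h,1,shift=4)
    return cv2.resize(m.astype(np.float32),(560,420),interpolation=cv2.INTER_AREA)
def fit(vs,p0,**k):
    def f(p): return sum(-np.minimum(b:=boxmask(c,*p,**k),m).sum()/np.maximum(b,m).sum() for c,m in vs)
    best=None
    for a in(-.3,0,.3):
        S=np.array(p0)+np.vstack([np.zeros(4),np.diag([.01,.01,.008,.25])])+[0,0,0,a]
        r=minimize(f,p0,method="Nelder-Mead",options=dict(initial_simplex=S,xatol=1e-5,fatol=1e-5,maxiter=400))
        if best is None or r.fun<best.fun: best=r
    return best.x,best.fun
E
python3 - <<'E'
from h import *
np.set_printoptions(precision=4,suppress=True)
vs=[]
for n in("wrist","top","scene"):
    c=cam(n)
    r=[r for r in vision.outline_of(n,"blue_lock") if np.linalg.norm(onz(c,r["point"][1],r["point"][0],.03)[:2]-[.465,-.128])<.05]
    if r: vs.append((c,r[0]["mask"].astype(np.float32)));print(n,r[0]["conf"],r[0]["mask"].sum())
print("all",fit(vs,[.465,-.128,0,.2]))
for v in vs: print(fit([v],[.465,-.128,0,.2]))
# jig base plate
vs=[]
for n in("top","scene"):
    c=cam(n)
    r=[r for r in vision.outline_of(n,"jig") if np.linalg.norm(onz(c,r["point"][1],r["point"][0],.02)[:2]-[.54,.23])<.06]
    if r: vs.append((c,r[0]["mask"].astype(np.float32)));print(n,r[0]["conf"])
print("jig",fit(vs,[.535,.23,0,-.1],L=.18,W=.14,H=.016))
for v in vs: print(fit([v],[.535,.23,0,-.1],L=.18,W=.14,H=.016))
E
```

```text
wrist 0.86 2302
scene 0.8 369
all (array([ 0.4647, -0.1314, -0.0048,  0.3004]), np.float64(-1.8691961765289307))
(array([ 0.4651, -0.1309,  0.0031,  0.2765]), np.float64(-0.9660881161689758))
(array([ 0.4688, -0.1312, -0.0007,  0.3259]), np.float64(-0.9438784122467041))
top 0.97
scene 0.91
jig (array([ 0.54  ,  0.2361, -0.0088, -0.1611]), np.float64(-1.8891595602035522))
(array([ 0.5378,  0.2334,  0.0115, -0.1646]), np.float64(-0.9442344903945923))
(array([ 0.5417,  0.2342, -0.0038, -0.1607]), np.float64(-0.950708270072937))
```

```bash
python3 -m handwheel '[[0.065,0.045,0.3,0.014],[0.065,0.045,0.3,0.014],[0.065,0.045,0.3,0.014],[0.065,0.045,0.3,0.014],[0.065,0.045,0.3,0.014]]' 80 40
python3 - <<'E'
from h import *
np.set_printoptions(precision=4,suppress=True)
o=robot.get_obs();print(o["position"],R.from_quat(o["tool_rot"]).as_matrix()[:,0])
c=cam("wrist");save("w2.png",c["frame"])
for l in ("blue_lock","blue_lock_corner"):
  for r in vision.outline_of("wrist",l)[:2]:
    print(r["conf"],r["mask"].sum(),r["point"],fit([(c,r["mask"].astype(np.float32))],[.465,-.131,0,.28]))
f=c["frame"].copy()
s=np.array([[i,j,k] for k in(0,.034) for i,j in((-.032,-.023),(.032,-.023),(.032,.023),(-.032,.023))])
P=proj(c,s@R.from_euler("z",.28).as_matrix().T+[.465,-.131,0]).astype(int)
for q in(P[:4],P[4:]): cv2.polylines(f,[q],1,(0,255,0),1)
save("w2o.png",f)
E
```

```text
time: 3.85
position: [0.4644, -0.1304, 0.1407]
tool_rot: [0.99, 0.142, -0.001, -0.0]
ft_force: [0.1, 0.2, 0.8]
grip_width: 0.0708
grip_force: 0.0
[ 0.4644 -0.1304  0.1407] [ 0.9598  0.2806 -0.0012]
0.81 3663 [198.7, 280.6] (array([ 0.4633, -0.1317, -0.0057,  0.2888]), np.float64(-0.9774117469787598))
0.61 3654 [198.6, 278.6] (array([ 0.4631, -0.1316, -0.0062,  0.2914]), np.float64(-0.9822896122932434))
0.19 1495 [264.6, 372.6] (array([ 0.465, -0.131,  0.   , -0.02 ]), np.float64(0.0))
```

View pics/w2o.png

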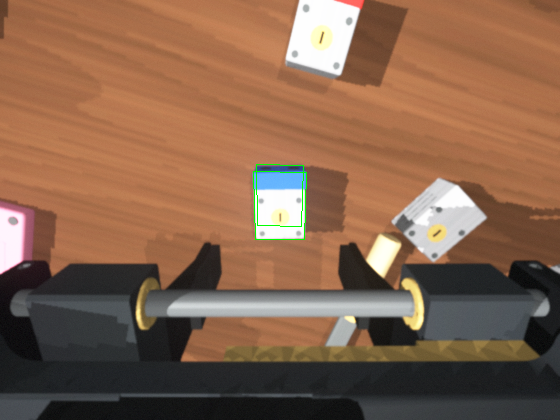

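The picture shows the fitted box lying over the lock at (280,202), yaw 0.285, and the TCP above its centre. Descending and gripping.

```bash
python3 -m handwheel '[[0,0.003,0.12,0],[0,0.003,0.24,0],[0,0.003,0.32,0],[0,0.003,0.37,0],[0,0.003,0.4,0],[0,0.003,0.4,0],[0,0.003,0.4,0]]' && python3 -m handwheel '[[0,0,0,0],[0,0,0,0],[0,0,0,0],[0,0,0,0],[0,0,0,0],[0,0,0,0],[0,0,0,0],[0,0,0,0]]' 0 60
```

```text
time: 4.58
position: [0.4657, -0.1318, 0.0216]
tool_rot: [0.99, 0.141, 0.001, 0.001]
ft_force: [0.5, 0.9, 1.1]
grip_width: 0.0699
grip_force: 0.0
time: 5.25
position: [0.4651, -0.1313, 0.0211]
tool_rot: [0.99, 0.141, 0.0, 0.0]
ft_force: [-1.1, 1.0, 7.2]
grip_width: 0.0456
grip_force: 59.9
```

```bash
python3 -m handwheel '[[0,0,-0.1,0],[0,0,-0.2,0],[0,0,-0.4,0],[0.05,-0.1,-0.5,0],[0.1,-0.2,-0.6,0],[0.15,-0.3,-0.66,0],[0.15,-0.42,-0.66,0],[0.15,-0.55,-0.66,0],[0.15,-0.55,-0.66,0],[0.15,-0.55,-0.66,0]]' && python3 -m handwheel '[[0.03,-0.11,0,0.015],[0.06,-0.22,0,0.03],[0.09,-0.33,0,0.045],[0.12,-0.44,0,0.06],[0.15,-0.55,0,0.071],[0.15,-0.55,0,0.071],[0.15,-0.55,0,0.071],[0.15,-0.55,0,0.071]]'
python3 - <<'E'
from h import *
np.set_printoptions(precision=4,suppress=True)
o=robot.get_obs();X=R.from_quat(o["tool_rot"]).as_matrix()[:,0];print(o["position"],np.arctan2(X[1],X[0]),o["grip_width"],o["ft_force"])
c=cam("wrist");f=c["frame"].copy()
for l in("jig","fence","end_stop","jig_corner"):
  for r in vision.outline_of("wrist",l):
    m=r["mask"].astype(np.uint8);(u,v),wh,a=cv2.minAreaRect(cv2.findNonZero(m));print(l,r["conf"],m.sum(),(u,v),wh,a,onz(c,u,v,.021))
p=np.array([.539,.234,0]);Rj=R.from_euler("z",-.163).as_matrix()
for z,q in((.016,[[55,40],[-55,40]]),(.016,[[55,40],[55,-4]]),(.026,[[55,40],[-55,40],[-55,56],[55,56]]),(.016,[[90,70],[-90,70],[-90,-70],[90,-70],[90,70]])):
    P=np.c_[np.array(q)/1e3,np.full(len(q),z)]@Rj.T+p
    cv2.polylines(f,[proj(c,P).round().astype(np.int32)],0,(255,0,0),1)
save("w3.png",c["frame"]);save("w3o.png",f)
E
```

```text
time: 6.08
position: [0.4595, 0.0421, 0.2181]
tool_rot: [0.99, 0.144, -0.001, -0.0]
ft_force: [-0.1, -0.2, -3.6]
grip_width: 0.0454
grip_force: 59.9
time: 6.75
position: [0.459, 0.2093, 0.2177]
tool_rot: [0.997, -0.081, -0.001, 0.001]
ft_force: [-0.9, -0.4, -3.8]
grip_width: 0.0454
grip_force: 59.9
[0.459  0.2093 0.2177] -0.16200162099864412 0.045356921106837866 [-0.9447 -0.3958 -3.7972]
jig 0.98 20937 (243.72097778320312, 112.52001953125) (132.12979125976562, 173.48489379882812) 0.9391909241676331 [0.5453 0.2343 0.021 ]
jig 0.67 2866 (324.27593994140625, 286.90960693359375) (69.94193267822266, 138.36749267578125) 17.795989990234375 [0.3106 0.1718 0.021 ]
jig 0.24 433 (550.0, 12.5) (25.0, 18.0) 90.0 [ 0.5913 -0.0914  0.021 ]
fence 0.73 170 (291.1099853515625, 332.76995849609375) (16.54629898071289, 11.030866622924805) 81.8698959350586 [0.2442 0.2265 0.021 ]
fence 0.56 1645 (203.07115173339844, 119.99564361572266) (103.03156280517578, 16.723787307739258) 86.49646759033203 [0.5448 0.2805 0.021 ]
end_stop 0.98 770 (237.0, 54.49999237060547) (41.99999237060547, 16.999996185302734) 0.0 [0.6035 0.2298 0.021 ]
jig_corner 0.82 2777 (324.3797302246094, 287.0716552734375) (69.30683898925781, 137.26519775390625) 17.592426300048828 [0.3103 0.1717 0.021 ]
jig_corner 0.61 20962 (245.0, 113.0) (172.0, 132.0) 90.0 [0.5446 0.233  0.021 ]
jig_corner 0.22 58 (203.68263244628906, 299.7639465332031) (91.26813507080078, 14.38265609741211) 64.29004669189453 [0.3169 0.3351 0.021 ]
```

View pics/w3o.png

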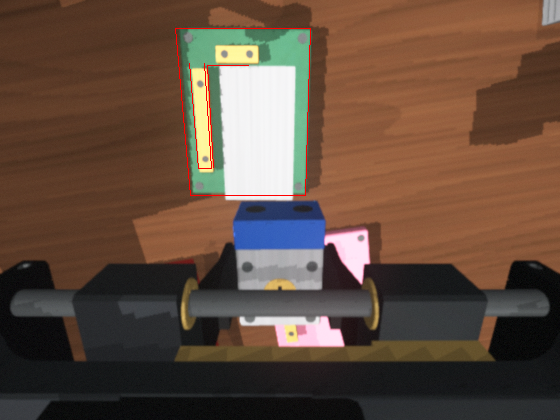

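The picture shows the jig model lying on the green jig at (245,112) within about 2 px, fence at (203,120), end stop at (237,54); the lock is held blue end forward and already parallel to the jig. Moving above the bed, short of the corner by about 15 mm in x and 12 mm in y.

```bash
python3 -m handwheel '[[0.1,-0.05,0,0],[0.2,-0.1,0.1,0],[0.277,-0.141,0.2,0],[0.277,-0.141,0.3,0],[0.277,-0.141,0.4,0],[0.277,-0.141,0.5,0],[0.277,-0.141,0.56,0],[0.277,-0.141,0.57,0],[0.277,-0.141,0.57,0],[0.277,-0.141,0.57,0]]'
python3 - <<'E'
from h import *
np.set_printoptions(precision=4,suppress=True)
o=robot.get_obs();X=R.from_quat(o["tool_rot"]).as_matrix()[:,0];print(o["position"],np.arctan2(X[1],X[0]),o["ft_force"])
vs=[]
c=cam("wrist");save("w4.png",c["frame"])
for n in("top","scene"):
    c=cam(n)
    for l in("blue_lock","jig"):print(n,l,[(r["conf"],onz(c,r["point"][1],r["point"][0],.05)) for r in vision.look_for(n,l)][:2])
E
```

```text
time: 7.83
position: [0.549, 0.2386, 0.0484]
tool_rot: [0.997, -0.081, 0.001, -0.0]
ft_force: [0.1, -0.3, -2.9]
grip_width: 0.0457
grip_force: 59.9
[0.549  0.2386 0.0484] -0.16294762861795514 [ 0.0601 -0.3161 -2.8819]
top blue_lock []
top jig [(0.79, array([0.4858, 0.1937, 0.05  ])), (0.66, array([0.2922, 0.17  , 0.05  ]))]
scene blue_lock [(0.58, array([0.5752, 0.2256, 0.05  ]))]
scene jig [(0.96, array([0.33  , 0.1713, 0.05  ])), (0.88, array([0.6045, 0.1903, 0.05  ]))]
```

View pics/w4.png

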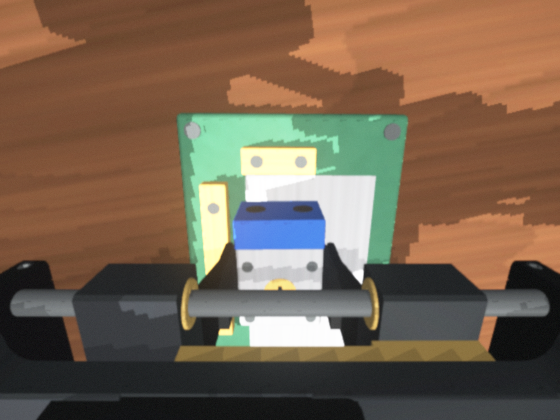

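The picture shows the lock inside the corner, with gaps to the fence (left, column 228) and the end stop (row 175). Lowering to contact.

```bash
python3 -m handwheel '[[0,0,0.015,0],[0,0,0.03,0],[0,0,0.03,0],[0,0,0.03,0]]'; python3 -m handwheel '[[0,0,0.003,0],[0,0,0.005,0],[0,0,0.005,0],[0,0,0.005,0]]'
```

```text
time: 8.52
position: [0.5473, 0.2388, 0.0379]
tool_rot: [0.997, -0.081, -0.001, 0.0]
ft_force: [0.3, 0.3, -3.1]
grip_width: 0.0457
grip_force: 59.9
time: 8.85
position: [0.5478, 0.2389, 0.0372]
tool_rot: [0.997, -0.081, 0.0, -0.0]
ft_force: [-0.0, -0.0, -2.2]
grip_width: 0.0453
grip_force: 59.9
```

```bash
python3 -m handwheel '[[0,0,0.0025,0],[0,0,0.0025,0],[0,0,0.0025,0]]'; python3 -m handwheel '[[0,0,0.0025,0],[0,0,0.0025,0],[0,0,0.0025,0]]'
```

```text
time: 9.1
position: [0.5478, 0.2389, 0.0372]
tool_rot: [0.997, -0.081, 0.0, -0.0]
ft_force: [-1.9, -0.3, 5.4]
grip_width: 0.0454
grip_force: 59.9
time: 9.35
position: [0.5478, 0.2389, 0.0372]
tool_rot: [0.997, -0.081, 0.0, -0.0]
ft_force: [-3.3, -0.7, 10.1]
grip_width: 0.0454
grip_force: 59.9
```

```bash
python3 -m handwheel '[[0,0,-0.0045,0],[0.01,-0.007,-0.0045,0],[0.02,-0.014,-0.0045,0],[0.03,-0.02,-0.0045,0],[0.04,-0.027,-0.0045,0],[0.04,-0.027,-0.0045,0],[0.04,-0.027,-0.0045,0]]'; python3 -m handwheel '[[0.003,0,0,0],[0.006,0,0,0],[0.009,0,0,0],[0.009,0,0,0],[0.009,0,0,0]]'
```

```text
time: 9.93
position: [0.561, 0.245, 0.0372]
tool_rot: [0.997, -0.081, -0.0, -0.0]
ft_force: [-2.6, -1.2, 4.6]
grip_width: 0.0455
grip_force: 60.0
time: 10.35
position: [0.5623, 0.2449, 0.0372]
tool_rot: [0.997, -0.081, -0.001, -0.0]
ft_force: [-5.1, -0.0, 6.8]
grip_width: 0.0456
grip_force: 60.0
```

```bash
python3 -m handwheel '[[0,0,-0.004,0],[0,0,-0.004,0],[0,0,-0.004,0]]'; python3 -m handwheel '[[0.003,0,0,0],[0.003,0,0,0],[0.003,0,0,0]]'; python3 -m handwheel '[[0.003,0,0,0],[0.003,0,0,0],[0.003,0,0,0]]'
```

```text
time: 10.6
position: [0.564, 0.2445, 0.0375]
tool_rot: [0.997, -0.081, 0.0, -0.0]
ft_force: [0.5, -0.5, -4.0]
grip_width: 0.0456
grip_force: 59.9
time: 10.85
position: [0.5647, 0.2443, 0.0377]
tool_rot: [0.997, -0.081, -0.0, 0.0]
ft_force: [-0.2, 0.3, -3.7]
grip_width: 0.0456
grip_force: 59.9
time: 11.1
position: [0.5653, 0.2442, 0.038]
tool_rot: [0.997, -0.081, -0.0, 0.0]
ft_force: [-0.1, 0.5, -3.4]
grip_width: 0.0455
grip_force: 59.9
```

```bash
for i in 1; do python3 -m handwheel '[[0.003,0,0,0],[0.003,0,0,0],[0.003,0,0,0]]'; done; python3 -m handwheel '[[0.003,0,0,0],[0.003,0,0,0],[0.003,0,0,0]]'; python3 -m handwheel '[[0.003,0,0,0],[0.003,0,0,0],[0.003,0,0,0]]'
```

```text
time: 11.35
position: [0.5654, 0.2441, 0.038]
tool_rot: [0.997, -0.081, -0.001, 0.0]
ft_force: [-1.9, 0.8, -2.4]
grip_width: 0.0452
grip_force: 59.9
time: 11.6
position: [0.5655, 0.2441, 0.0379]
tool_rot: [0.997, -0.081, -0.002, 0.0]
ft_force: [-5.1, 1.5, -0.8]
grip_width: 0.0455
grip_force: 59.9
time: 11.85
position: [0.5655, 0.244, 0.0378]
tool_rot: [0.997, -0.081, -0.003, 0.0]
ft_force: [-5.9, 2.0, -1.1]
grip_width: 0.0453
grip_force: 59.9
```

```bash
python3 -m handwheel '[[-0.006,0,0,0],[-0.006,-0.003,0,0],[-0.006,-0.006,0,0],[-0.006,-0.006,0,0]]'; python3 -m handwheel '[[0,-0.003,0,0],[0,-0.003,0,0],[0,-0.003,0,0]]';python3 -m handwheel '[[0,-0.003,0,0],[0,-0.003,0,0],[0,-0.003,0,0]]'; python3 -m handwheel '[[0,-0.003,0,0],[0,-0.003,0,0],[0,-0.003,0,0]]'
```

```text
time: 12.18
position: [0.5657, 0.2455, 0.0377]
tool_rot: [0.997, -0.081, -0.001, 0.001]
ft_force: [-3.3, -1.0, -3.8]
grip_width: 0.0454
grip_force: 59.9
time: 12.43
position: [0.5657, 0.2457, 0.0377]
tool_rot: [0.997, -0.081, -0.001, 0.001]
ft_force: [-4.0, -2.5, -2.6]
grip_width: 0.0459
grip_force: 59.9
time: 12.68
position: [0.5657, 0.2458, 0.0377]
tool_rot: [0.997, -0.081, -0.002, 0.002]
ft_force: [-5.1, -5.8, -2.5]
grip_width: 0.0455
grip_force: 59.9
time: 12.93
position: [0.5657, 0.2459, 0.0378]
tool_rot: [0.997, -0.081, -0.002, 0.002]
ft_force: [-4.8, -8.6, -1.0]
grip_width: 0.0456
grip_force: 59.9
```

```bash
python3 -m handwheel '[[0.004,0,0.001,0],[0.004,0,0.001,0],[0.004,0,0.001,0]]'; python3 -m handwheel '[[0.004,0,0.001,0],[0.004,0,0.001,0],[0.004,0,0.001,0]]';python3 -m handwheel '[[0.003,-0.002,0.001,0],[0.003,-0.002,0.001,0],[0.003,-0.002,0.001,0],[0.003,-0.002,0.001,0]]'
python3 - <<'E'
from h import *
np.set_printoptions(precision=4,suppress=True)
o=robot.get_obs();r=R.from_quat(o["tool_rot"]).as_matrix();print(o["position"],np.arctan2(r[1,0],r[0,0]),r[:,2],"tool-frame force",r.T@o["ft_force"],r.T@o["moment"])
c=cam("wrist");save("w5.png",c["frame"])
p=[]
for l in("end_stop","fence","blue_lock"):
  for q in vision.outline_of("wrist",l)[:2]:print(l,q["conf"],cv2.minAreaRect(cv2.findNonZero(q["mask"].astype(np.uint8))))
E
```

```text
time: 13.18
position: [0.5658, 0.2459, 0.0376]
tool_rot: [0.997, -0.081, -0.003, 0.002]
ft_force: [-7.1, -7.2, 1.3]
grip_width: 0.0457
grip_force: 59.9
time: 13.43
position: [0.5658, 0.2459, 0.0375]
tool_rot: [0.997, -0.081, -0.004, 0.002]
ft_force: [-9.2, -6.8, 3.0]
grip_width: 0.0454
grip_force: 59.9
time: 13.77
position: [0.5658, 0.2459, 0.0375]
tool_rot: [0.997, -0.081, -0.005, 0.003]
ft_force: [-11.9, -7.2, 6.8]
grip_width: 0.0456
grip_force: 59.9
[0.5658 0.2459 0.0375] -0.16222178603907914 [-0.0104 -0.0049 -0.9999] tool-frame force [-10.5929   9.1107  -6.6276] [-1.651  -1.5897  0.3663]
end_stop 0.7 ((295.5, 190.0), (32.0, 79.0), 90.0)
end_stop 0.64 ((279.0, 263.5), (123.0, 92.0), 90.0)
fence 0.76 ((229.46658325195312, 278.1708068847656), (135.4453582763672, 25.07790756225586), 86.14319610595703)
blue_lock 0.8 ((279.0, 263.0), (122.0, 92.0), 90.0)
```

View pics/w5.png

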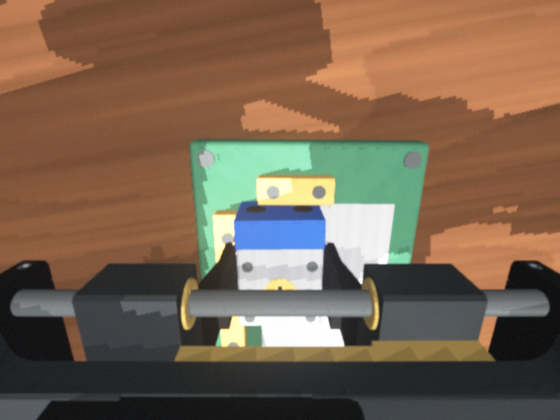

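The picture shows the lock flush in the corner: its blue end meets the end stop at row 204 and its left side meets the fence at column 236. I'll relieve the downward load a little so that bed friction doesn't carry the push.

```bash
python3 -m handwheel '[[0,0,-0.003,0],[0,-0.002,-0.003,0],[0.002,-0.004,-0.003,0],[0.002,-0.004,-0.003,0],[0.002,-0.004,-0.003,0],[0.002,-0.004,-0.003,0],[0.002,-0.004,-0.003,0],[0.002,-0.004,-0.003,0]]'
python3 -c "
from h import *
o=robot.get_obs();r=R.from_quat(o['tool_rot']).as_matrix();print(o['position'],r.T@o['ft_force'],r.T@o['moment'],r[:,2],np.arctan2(r[1,0],r[0,0]))"
```

```text
time: 14.63
position: [0.5659, 0.2459, 0.0376]
tool_rot: [0.997, -0.081, -0.006, 0.004]
ft_force: [-10.9, -11.4, 3.5]
grip_width: 0.0456
grip_force: 59.9
[0.56591148 0.24594421 0.03763093] [-8.97463501 13.0125316  -3.29090356] [-2.03730048 -1.60198637  0.39245856] [-0.01244239 -0.00651907 -0.99990134] -0.16213145826554146
```

```bash
python3 -m handwheel '[[0.001,0.004,-0.002,0],[0.003,0.004,-0.002,0],[0.005,0.003,-0.002,0],[0.005,0.002,-0.002,0],[0.005,0.002,-0.002,0],[0.005,0.002,-0.002,0],[0.005,0.002,-0.002,0],[0.005,0.002,-0.002,0]]'
python3 -c "
from h import *
o=robot.get_obs();r=R.from_quat(o['tool_rot']).as_matrix();print(o['position'],r.T@o['ft_force'],r.T@o['moment'],r[:,2],np.arctan2(r[1,0],r[0,0]))"
```

```text
time: 15.3
position: [0.566, 0.2459, 0.0378]
tool_rot: [0.997, -0.081, -0.007, 0.003]
ft_force: [-12.9, -7.9, 3.4]
grip_width: 0.0458
grip_force: 59.9
[0.56603806 0.24585966 0.03776915] [-11.46154907   9.89075614  -3.15229877] [-1.57234552 -1.90740077  0.34362871] [-0.0148912  -0.00560483 -0.99987341] -0.16251952534554895
```

```bash
python3 -c "
from h import *
print(job.hand_in());o=robot.get_obs();print(o['time'],o['position'],o['ft_force'])"
```

```text
the job is handed in; nothing more can be done
None
the job is handed in; nothing more can be done
```

I placed the blue-ended padlock body flat on the green jig, in the corner with its blue end against the end stop, and handed the job in at about 15 s with the arm still pressing roughly 11 N towards the end stop and 10 N towards the fence (wrist-sensor readings; the verdict was not shown).

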